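# Make up two shoe-repair kits in their job trays

## Task

Make up the kits for two shoe repairs: into the grey tray with the burgundy leather swatch put the burgundy shoe cream, the off-white thread and the leather heel; into the tray with the tan swatch put the tan shoe cream and the dark brown thread. Give each thing a compartment of its own, jars and spools upright and the heel lying flat as it does now, and set things down rather than dropping them. Leave the black cream and the black thread where they stand.

Things in the scene. Friction and masses are not known exactly. Their poses are not given: they have to be found in the camera images.
- tray_burgundy: Grey tray fixed to the bench, burgundy (dark wine red) leather swatch on the ledge at its +x end; 90 mm wide, from x = -129 to +173 mm. Three open compartments, 78 x 78 mm inside, centred at x = -84, 0, +84 mm, y = 0; floor 5 mm, rims and dividers (6 mm thick) and ledge 14 mm above the bench. Origin: on the bench under the middle compartment; z up. Starts empty.
- tray_tan: Grey tray fixed to the bench, tan (yellowish brown) leather swatch on the ledge at its +x end; 90 mm wide, from x = -129 to +173 mm. Three open compartments, 78 x 78 mm inside, centred at x = -84, 0, +84 mm, y = 0; floor 5 mm, rims and dividers (6 mm thick) and ledge 14 mm above the bench. Origin: on the bench under the middle compartment; z up. Starts empty.
- cream_burgundy: Closed jar of burgundy shoe cream, upright: plain cylinder 50 mm across, 50 mm tall, burgundy with a pale paper band, aluminium lid with a burgundy disc on top; about 0.11 kg. Origin: centre of its underside, z up; alike at every yaw.
- cream_tan: Closed jar of tan shoe cream, upright: plain cylinder 50 mm across, 50 mm tall, tan with a pale paper band, aluminium lid with a tan disc on top; about 0.11 kg. Origin: centre of its underside, z up; alike at every yaw.
- thread_white: Spool of off-white thread standing on end: plain cylinder 44 mm across, 60 mm tall, off-white thread on a cardboard tube whose end (18 mm, dark hole) shows on top; about 0.06 kg. Origin: centre of its underside, z up; alike at every yaw.
- thread_brown: Spool of dark brown thread standing on end: plain cylinder 44 mm across, 60 mm tall, dark brown thread on a cardboard tube whose end (18 mm, dark hole) shows on top; about 0.06 kg. Origin: centre of its underside, z up; alike at every yaw.
- heel: Stacked-leather shoe heel lying flat: D-shaped block 58 mm long (x), 56 mm wide (y), 36 mm tall, brown, a curve of brass nails on top; about 0.09 kg. Origin: centre of its underside. Flat front at x = -29 mm; sides flat and parallel from there to x = +1 mm; then a half round of 28 mm radius.
- cream_black: Closed jar of black shoe cream, upright: plain cylinder 50 mm across, 50 mm tall, black with a pale paper band, aluminium lid with a black disc on top; about 0.11 kg. Origin: centre of its underside, z up; alike at every yaw. Stays in the stock.
- thread_black: Spool of black thread standing on end: plain cylinder 44 mm across, 60 mm tall, black thread on a cardboard tube whose end (18 mm, dark hole) shows on top; about 0.06 kg. Origin: centre of its underside, z up; alike at every yaw. Stays in the stock, whose things stand mixed, at least 90 mm from centre to centre.
Mind the look-alikes: they are no part of the job. What is shaped like the heel but green is not meant.

How it is judged (in metres and radians):
At the end, for the whole second after the job is handed in: Each kit's things stand on the floor of its own tray (base within 4 mm of it), each in its own 78 mm compartment (anywhere in it), upright within 7 degrees, released and at rest. The black cream and black thread are upright, within 20 mm of where they began (x of cream_burgundy in the frame of tray_burgundy between -0.115 and 0.115 m and y of cream_burgundy in the frame of tray_burgundy between -0.03 and 0.03 m and z of cream_burgundy in the frame of tray_burgundy between 0 and 0.009 m and angle between each of cream_burgundy, thread_white, heel, cream_tan, thread_brown, cream_black, thread_black's own z axis and vertical below 0.12 rad and linear speed of each of cream_burgundy, thread_white, heel, cream_tan, thread_brown, cream_black, thread_black below 0.02 m/s and x of thread_white in the frame of tray_burgundy between -0.115 and 0.115 m and y of thread_white in the frame of tray_burgundy between -0.03 and 0.03 m and z of thread_white in the frame of tray_burgundy between 0 and 0.009 m and x of heel in the frame of tray_burgundy between -0.115 and 0.115 m and y of heel in the frame of tray_burgundy between -0.03 and 0.03 m and z of heel in the frame of tray_burgundy between 0 and 0.009 m and x of cream_tan in the frame of tray_tan between -0.115 and 0.115 m and y of cream_tan in the frame of tray_tan between -0.03 and 0.03 m and z of cream_tan in the frame of tray_tan between 0 and 0.009 m and x of thread_brown in the frame of tray_tan between -0.115 and 0.115 m and y of thread_brown in the frame of tray_tan between -0.03 and 0.03 m and z of thread_brown in the frame of tray_tan between 0 and 0.009 m and distance of each of cream_black, thread_black from where it was at the start of the episode below 0.02 m); the robot touches nothing.
It fails at once if a thing of the kits is dropped (free fall of more than about 3 cm) ((linear speed of cream_burgundy above 0.8 m/s and contact force between cream_burgundy and anything else below 0.05 N) or (linear speed of thread_white above 0.8 m/s and contact force between thread_white and anything else below 0.05 N) or (linear speed of heel above 0.8 m/s and contact force between heel and anything else below 0.05 N) or (linear speed of cream_tan above 0.8 m/s and contact force between cream_tan and anything else below 0.05 N) or (linear speed of thread_brown above 0.8 m/s and contact force between thread_brown and anything else below 0.05 N)).
It fails at once if the black cream jar is shifted by more than 20 mm (distance of cream_black from where it was at the start of the episode above 0.02 m).
It fails at once if the black thread is shifted by more than 20 mm (distance of thread_black from where it was at the start of the episode above 0.02 m).
It also fails if it takes over 131 s, if anything falls off the work surface, if the arm or the gripper's body presses on something with over 40 N, if the wrist force passes 120 N, or if a joint passes its speed limit or range.

## Robot

A 6-joint arm with a two-finger parallel gripper is mounted at the origin on the work surface. World frame = base frame: x ahead of the robot, y to its left, z up, the work surface at z = 0. Lengths are in m, angles in degrees, forces in N, time in s.
With the tool pointing down it reaches from about 0.275 to 1 m from the base axis. Payload 8.4 kg.
Tool frame: the origin (TCP) lies at the very end of the fingers, on their centre line; the grasp point (between the pads) lies 19 mm behind it; z points along the fingers, y is the line along which they close (so a half turn about z gives the same grasp; the last joint's range is limited). The gripper opens to 85 mm and grips with 20 to 120 N. Pads are 22 mm wide; open, the fingers measure 114 mm over their backs; the gripper's body (76 mm by 85 mm) begins 54 mm behind the grasp point. The pads swing forward as they close: fully open they stand 13 mm farther back than shut.
Start: joints at [-64.939, 20.225, 93.587, -0, 66.188, -0.138], TCP at [0.266, -0.566, 0.231] pointing down, gripper open.
Joint ranges: [-150.9, 150.9], [-52.94, 120.26], [3.33, 152.33], [-74.26, 254.26], [0, 154.13], [-172.89, 172.89]. Speed limits (degrees/s): [127.2, 127.2, 159.86, 180, 180, 180].

## Interface

Orientations are given as [roll, pitch, yaw] about the fixed x, y, z axes, in that order (R = Rz(yaw) Ry(pitch) Rx(roll)).
In Python, from cell import r, optics, workorder gives the robot as it stands.
- The arm moves only by the tool play_rows, never from a script. Its argument "increments" is one flat list of numbers, 7 for each row, row after row: the opening, from 0 (shut) to 1 (fully open), then the shift along the tool's x, y, z normalised to -1 to 1, where 1 is 300 mm, then the turn, a rotation vector about the tool's x, y, z normalised to -1 to 1, where 1 is pi/2 rad. A call has 1 to 8 rows; each row shifts and turns the commanded pose from where the row before left it, along the tool's axes as they then stand; what a row does not reach is not made up. A row lasts 1/12 s, in which the tool goes at most 41.7 mm and 7.16 degrees, less where a joint would pass 70% of its speed; a pose out of reach is approached as far as the arm can. A call with a number of a shift or a turn outside -1 to 1 is refused whole. A call with a gripper value outside its range is refused whole. The fingers move at their own pace and stop on an object; "squeeze" is the grip in N (left out, the last holds). Time passes only in rows, so rows that do not move let the fingers close. It gives the time, the measured TCP pose, the force, the opening and the grip force at its end, in the units of the state.
- r.state(): the state, without advancing time (a new reading comes with each control period).
- optics.camera(name): name is "scene" or "top" or "wrist"; returns a dict with "image" (420x560x3 uint8, red, green, blue), "fx", "fy", "cx", "cy" (pixels), "k1" (the pictures are not rectified: a ray, as slopes to the right and down, at radius r is drawn at 1 + k1 r^2 times it, then the intrinsics apply), "origin" and "orientation" of the camera in the world; the wrist camera has in their place "tool_from_camera" (4x4, takes a point from camera to tool coordinates, whose origin is the TCP and whose axes are the flange's). Camera axes: x right, y down, z forward; pixel columns grow to the right and rows downward; lengths in m; the calibration is good to about 2 mm. A picture is of the moment at which its call begins: read the wrist's pose just before it. There is no depth.
- workorder.hand_in(): hands the job in; it is judged then, once.
The state is a dict: "time": time; "joint_positions": joint angles; "dq": joint speeds; "joint_torque": joint torques, N m; "tool_pos": TCP position; "orientation": TCP orientation; "wrist_force": force on the tool from outside, world axes, zero at the start; "torque": the same for the moment, N m; "gripper_width": finger opening in m; "grasp_force": force on a finger pad.
Only numpy, scipy, OpenCV 4.12 (cv2) and the standard library are available. Lean on these libraries where they do the work, as an engineer would, in place of code of your own. Each camera call takes 0.05 s, during which the arm holds its last target. There are 200 camera calls.

## Working session

There is one attempt and no reset: what is moved stays moved. The work goes in short steps, Python scripts to look and compute and a tool call to move; the robot and the scene stay as the last step left them, time stands still between calls to the robot, and variables do not carry over. Pictures are saved under pics/ and viewed, at most 14 in all, crops included, and the job is handed in when it is done.

Besides the shell and the picture viewer there is one more tool, called after "Request:" by a JSON object that holds its "fn" and its "kwargs", one argument or row to a line. play_rows: Moves the arm, as the interface text tells. Scaled input: -1 to 1 covers 300 mm each way for a shift and pi/2 rad each way for a turn. Its arguments: {"type":"object","properties":{"increments":{"type":"array"},"squeeze":{"type":"number"}},"required":["increments"]}

```bash
mkdir -p pics; ls; cat > h.py <<'E'
import numpy as np, cv2
from cell import r, optics, workorder
from scipy.spatial.transform import Rotation as Ro
def save(n,f):
    c=optics.camera(n); cv2.imwrite(f,c["image"][:,:,::-1]); return c
E
python3 - <<'E'
from h import *
import pickle
for n in("top","scene"):
    c=save(n,f"pics/{n}0.png"); pickle.dump(c,open(n+".pkl","wb"))
    print({k:v for k,v in c.items() if k!="image"})
print(r.state())
E
```

```text
pics
{'fx': 421.77133301706044, 'fy': 421.77133301706044, 'cx': 278.4615778241699, 'cy': 207.46777570397182, 'k1': -0.09874435385430955, 'origin': array([ 0.37332773, -0.06450712,  1.09039715]), 'orientation': array([-174.3505634 ,    0.2702652 ,  -91.69868506])}
{'fx': 541.2225522477224, 'fy': 541.2225522477224, 'cx': 265.7577548235016, 'cy': 211.85671645280104, 'k1': -0.1835840157879299, 'origin': array([1.13650114, 0.60328687, 0.78782872]), 'orientation': array([-1.28623420e+02, -8.47085407e-02,  1.34820432e+02])}
{'time': 0.1, 'joint_positions': array([-6.49413249e+01,  2.02567930e+01,  9.36248441e+01, -6.43439913e-04,
        6.61877670e+01, -1.36718485e-01]), 'dq': array([ 0.03475579, -0.06501273, -0.16210425,  0.01614625,  0.0759868 ,
        0.0832406 ]), 'joint_torque': array([-7.58557817e-04, -6.06362557e+01, -3.42819750e+01, -5.40816893e-05,
        4.07569562e-03, -4.10466464e-05]), 'tool_pos': array([ 0.2658913 , -0.56515132,  0.23065534]), 'orientation': array([-1.79930595e+02,  4.22738287e-04,  2.51956540e+01]), 'wrist_force': array([ 0.34211627, -0.53169165,  0.04076647]), 'torque': array([ 0.00758131, -0.05831276, -0.03111676]), 'grasp_force': 0.0, 'gripper_width': 0.08535505392759424}
```

View pics/top0.png

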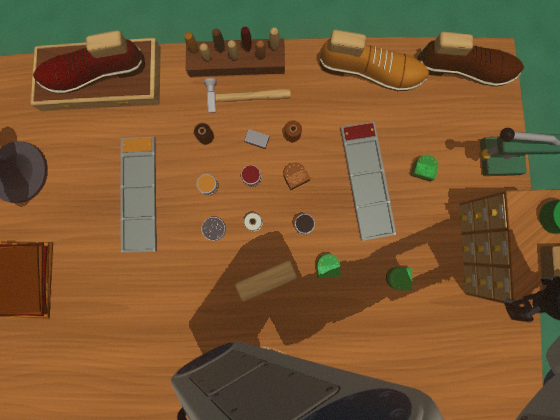

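View pics/scene0.png

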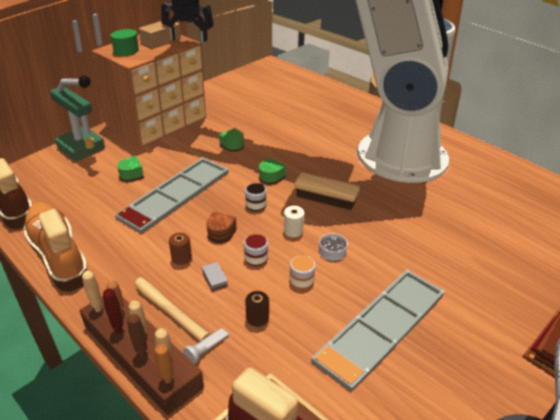

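The top view shows the burgundy tray at (368,182), the tan tray at (138,195), and creams at tan (206,184), burgundy (251,175) and black (304,223). The threads are off-white (253,221), and dark at (204,133) and (293,130); the heel is at (296,176). The scene view suggests (293,130) is the brown thread. I'll zoom in to check.

```bash
cat >> h.py <<'E'
def ray(c,u,v,R=None,o=None):
    R=Ro.from_euler('xyz',c["orientation"],degrees=True).as_matrix() if R is None else R
    o=c["origin"] if o is None else o
    K=np.array([[c["fx"],0,c["cx"]],[0,c["fy"],c["cy"]],[0,0,1]])
    p=cv2.undistortPoints(np.array([[[u,v]]],float),K,np.array([c["k1"],0,0,0,0.]))[0,0]
    # exact inverse of d = p(1+k1 r^2)
    return o,R@np.array([p[0],p[1],1])
def at(c,u,v,z,**k):
    o,d=ray(c,u,v,**k); return (o+d*(z-o[2])/d[2])[:2]
E
python3 - <<'E'
from h import *
import pickle
c=pickle.load(open("top.pkl","rb"))
im=c["image"][110:260,110:400,::-1]
cv2.imwrite("pics/topz.png",cv2.resize(im,None,fx=2.75,fy=2.75,interpolation=cv2.INTER_CUBIC))
for u,v in((204,138),(293,136)): print(c["image"][v-2:v+3,u-5:u+6].mean((0,1)))
for n,u,v,z in(("tan",206,184,.05),("burg",251,175,.05),("black",304,223,.05),("white",253,221,.06),("dkL",204,132,.06),("dkR",293,129,.06),("heel",296,176,.036)):
    print(n,at(c,u,v,z).round(4))
for q in ((343,125),(374,124),(395,237),(362,241),(122,138),(154,138),(155,250),(122,251)): print(q,at(c,*q,.014).round(4))
E
```

```text
[55.87272727 33.05454545 18.85454545]
[87.18181818 47.58181818 21.29090909]
tan [0.5408 0.1169]
burg [0.56   0.0036]
black [ 0.4359 -0.1246]
white [0.4439 0.0006]
dkL [0.6718 0.119 ]
dkR [ 0.6721 -0.105 ]
heel [ 0.5564 -0.1094]
(343, 125) [ 0.6926 -0.2387]
(374, 124) [ 0.6934 -0.321 ]
(395, 237) [ 0.3948 -0.359 ]
(362, 241) [ 0.3875 -0.2733]
(122, 138) [0.6778 0.3475]
(154, 138) [0.6741 0.2606]
(155, 250) [0.3798 0.2575]
(122, 251) [0.3792 0.3445]
```

View pics/topz.png

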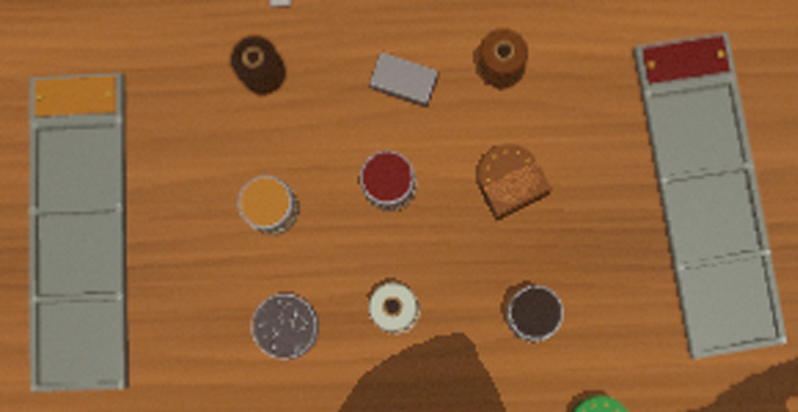

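The zoom shows the burgundy lid at (386,178), tan lid (266,203), white spool (393,306), black jar (534,312), brown spool hole (504,50), black spool hole (253,57), and the heel with its flat front from (499,218) to (550,186). I'll move above the burgundy jar with tool yaw 0.

Request:
{"fn": "play_rows", "kwargs": {
  "increments": [1, 0, 0, 0, 0, 0, 0.07, 1, 0, 0, 0, 0, 0, 0.07, 1, 0, 0, 0, 0, 0, 0.07, 1, 0, 0, 0, 0, 0, 0.07, 1, 0.061, -0.119, 0, 0, 0, 0, 1, 0.061, -0.119, 0, 0, 0, 0, 1, 0.061, -0.119, 0, 0, 0, 0, 1, 0.061, -0.119, 0, 0, 0, 0],
  "squeeze": 40
}}

```text
time: 0.77
tool_pos: [0.3394, -0.4211, 0.2308]
orientation: [-180.0, 0.0, -0.1]
wrist_force: [1.3, -1.9, -0.5]
gripper_width: 0.0856
grasp_force: 0.0
```

Request:
{"fn": "play_rows", "kwargs": {
  "increments": [1, 0.061, -0.119, 0, 0, 0, 0, 1, 0.061, -0.119, 0, 0, 0, 0, 1, 0.061, -0.119, 0, 0, 0, 0, 1, 0.061, -0.119, 0, 0, 0, 0, 1, 0.061, -0.119, 0, 0, 0, 0, 1, 0.061, -0.119, 0, 0, 0, 0, 1, 0.061, -0.119, 0, 0, 0, 0, 1, 0.061, -0.119, 0, 0, 0, 0]
}}

```text
time: 1.43
tool_pos: [0.486, -0.1352, 0.2312]
orientation: [-180.0, 0.0, -0.0]
wrist_force: [0.8, -0.4, 0.6]
gripper_width: 0.0854
grasp_force: 0.0
```

Request:
{"fn": "play_rows", "kwargs": {
  "increments": [1, 0.061, -0.119, 0, 0, 0, 0, 1, 0.061, -0.119, 0, 0, 0, 0, 1, 0.061, -0.119, 0, 0, 0, 0, 1, 0, 0, 0, 0, 0, 0, 1, 0, 0, 0, 0, 0, 0]
}}

```text
time: 1.85
tool_pos: [0.541, -0.0282, 0.2308]
orientation: [-180.0, 0.0, 0.2]
wrist_force: [0.4, -0.5, 0.0]
gripper_width: 0.0854
grasp_force: 0.0
```

```bash
python3 - <<'E'
from h import *
import pickle
s=r.state(); print(s["tool_pos"],s["orientation"],s["time"])
w=save("wrist","pics/w1.png"); print(w["tool_from_camera"],w["fx"])
pickle.dump((w,s["tool_pos"],s["orientation"]),open("w1.pkl","wb"))
c=pickle.load(open("top.pkl","rb")); sc=pickle.load(open("scene.pkl","rb"))
Z=lambda u,v:(110+(u+.5)/2.75-.5,110+(v+.5)/2.75-.5)
for n,u,v,z in(("tan",266,203,.05),("burg",386,178,.05),("black",534,312,.05),("white",393,306,.06),("dkL",253,57,.06),("dkR",504,50,.06),("heelf0",499,218,0),("heelf1",550,186,0),("apex",490,145,.036)):
    p=at(c,*Z(u,v),z)
    R=Ro.from_euler('xyz',sc["orientation"],degrees=True); q=R.inv().apply(np.r_[p,z]-sc["origin"])
    x,y=q[:2]/q[2]; f=1+sc["k1"]*(x*x+y*y)
    print(n,p.round(4),"scene px",round(sc["cx"]+sc["fx"]*x*f),round(sc["cy"]+sc["fy"]*y*f))
for n,L in(("B",((635,47),(729,33),(786,341),(692,358))),("T",((31,78),(124,73),(127,387),(33,390)))):
    P=np.array([at(c,*Z(*q),.014) for q in L]); a=(P[0]+P[1])/2;b=(P[2]+P[3])/2
    d=(a-b)/np.linalg.norm(a-b); m=(a+b)/2-.022*d
    print(n,"len",np.linalg.norm(a-b),"yaw",np.degrees(np.arctan2(d[1],d[0])),*[(m+k*d).round(4) for k in(-.084,0,.084)])
E
```

```text
[ 0.54097183 -0.02816567  0.23083635] [-1.79998275e+02  4.14575344e-02  2.06392588e-01] 1.85
[[-1.94424125e-04 -9.46752686e-01 -3.21961664e-01  8.28416865e-02]
 [ 9.99999974e-01 -2.21377472e-04  4.71037336e-05  6.06327941e-04]
 [-1.15870646e-04 -3.21961647e-01  9.46752705e-01 -1.42517177e-01]
 [ 0.00000000e+00  0.00000000e+00  0.00000000e+00  1.00000000e+00]] 356.43178305652435
tan [0.542  0.1158] scene px 303 262
burg [0.5616 0.0059] scene px 256 241
black [ 0.4356 -0.1242] scene px 256 188
white [0.4441 0.0016] scene px 294 211
dkL [0.6762 0.1249] scene px 257 297
dkR [ 0.675 -0.105] scene px 179 238
heelf0 [ 0.5288 -0.0971] scene px 235 229
heelf1 [ 0.5581 -0.1466] scene px 210 225
apex [ 0.5921 -0.0899] scene px 215 231
B len 0.29946262147281444 yaw 7.377985578742949 [ 0.4402 -0.3106] [ 0.5235 -0.2998] [ 0.6068 -0.289 ]
T len 0.30009335065170645 yaw 0.7938069560577679 [0.4223 0.3009] [0.5063 0.3021] [0.5903 0.3032]
```

View pics/w1.png

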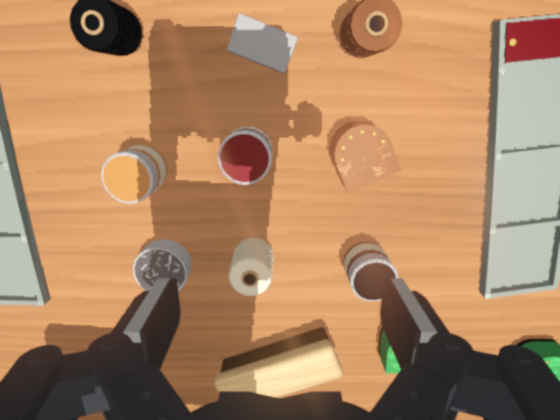

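The wrist view shows every item: burgundy lid (245,158), tan lid (130,177), white spool hole (249,279), brown hole (377,23), black hole (91,22), and the heel's front top edge from (350,191) to (400,167). The brown and black threads are now certain.

```bash
cat >> h.py <<'E'
def wat(w,pos,ori,u,v,z):
    R=Ro.from_euler('xyz',ori,degrees=True).as_matrix(); T=w["tool_from_camera"]
    return at(w,u,v,z,R=R@T[:3,:3],o=pos+R@T[:3,3])
E
python3 - <<'E'
from h import *
import pickle
w,p,o=pickle.load(open("w1.pkl","rb"))
for n,u,v,z in(("burg",245,158,.05),("tan",130,177,.05),("black",371,280,.05),("white",249,279,.06),("brown",377,23,.06),("dk",91,22,.06),("f0",350,191,.036),("f1",400,167,.036),("trayBdiv1",486,291,.014),("B far div",505,62,.014),("T corner",46,303,.014)):
    print(n,wat(w,p,o,u,v,z).round(4))
f0,f1=[wat(w,p,o,*q,.036) for q in((350,191),(400,167))]
d=(f0-f1)/np.linalg.norm(f0-f1); n=np.array([d[1],-d[0]]); m=(f0+f1)/2
print("heel len",np.linalg.norm(f0-f1),"yaw",np.degrees(np.arctan2(n[1],n[0])),"ctr",m+.029*n,"grasp",m+.018*n)
E
```

```text
burg [0.5631 0.0031]
tan [0.5452 0.1119]
black [ 0.4367 -0.1235]
white [0.4435 0.0016]
brown [ 0.6752 -0.1063]
dk [0.6769 0.1247]
f0 [ 0.5282 -0.098 ]
f1 [ 0.5525 -0.1451]
trayBdiv1 [ 0.4    -0.2735]
B far div [ 0.6519 -0.2452]
T corner [0.3807 0.2534]
heel len 0.05302803721910145 yaw 27.354613922690998 ctr [ 0.56609857 -0.10819505] grasp [ 0.55632859 -0.11324951]
```

Request:
{"fn": "play_rows", "kwargs": {
  "increments": [1, 0.07, -0.107, 0, 0, 0, 0, 1, 0, 0, 0.1, 0, 0, 0, 1, 0, 0, 0.12, 0, 0, 0, 1, 0, 0, 0.12, 0, 0, 0, 1, 0, 0, 0.12, 0, 0, 0, 1, 0, 0, 0.12, 0, 0, 0, 1, 0, 0, 0.09, 0, 0, 0, 1, 0, 0, 0.043, 0, 0, 0]
}}

```text
time: 2.57
tool_pos: [0.5586, 0.0004, 0.014]
orientation: [180.0, 0.3, -0.1]
wrist_force: [-0.9, -0.0, 1.0]
gripper_width: 0.0851
grasp_force: 0.0
```

Request:
{"fn": "play_rows", "kwargs": {
  "increments": [1, 0, 0, 0, 0, 0, 0, 0.3, 0, 0, 0, 0, 0, 0, 0.3, 0, 0, 0, 0, 0, 0, 0.3, 0, 0, 0, 0, 0, 0, 0.3, 0, 0, 0, 0, 0, 0, 0.3, 0, 0, 0, 0, 0, 0, 0.3, 0, 0, 0, 0, 0, 0, 0.3, 0, 0, 0, 0, 0, 0]
}}

```text
time: 3.23
tool_pos: [0.5631, 0.0019, 0.0196]
orientation: [180.0, -0.2, 0.0]
wrist_force: [-1.6, -1.8, 5.6]
gripper_width: 0.0487
grasp_force: 40.7
```

Request:
{"fn": "play_rows", "kwargs": {
  "increments": [0.3, 0, 0, -0.04, 0, 0, 0, 0.3, 0, 0, -0.1, 0, 0, 0, 0.3, 0, 0, -0.12, 0, 0, 0, 0.3, 0, 0, -0.12, 0, 0, 0, 0.3, 0, 0, -0.07, 0, 0, 0, 0.3, 0, 0, 0, 0, 0, 0, 0.3, 0, 0.05, 0, 0, 0, 0, 0.3, -0.01, 0.1, 0, 0, 0, 0]
}}

```text
time: 3.9
tool_pos: [0.5592, -0.0413, 0.1538]
orientation: [-180.0, -0.1, 0.2]
wrist_force: [0.6, -0.6, -1.3]
gripper_width: 0.049
grasp_force: 41.9
```

Request:
{"fn": "play_rows", "kwargs": {
  "increments": [0.3, -0.02, 0.13, 0, 0, 0, 0, 0.3, -0.02, 0.13, 0, 0, 0, 0, 0.3, -0.02, 0.13, 0, 0, 0, 0, 0.3, -0.02, 0.13, 0, 0, 0, 0, 0.3, -0.02, 0.13, 0, 0, 0, 0, 0.3, -0.02, 0.13, 0, 0, 0, 0, 0.3, -0.01, 0.05, 0, 0, 0, 0, 0.3, 0, 0, 0, 0, 0, 0]
}}

```text
time: 4.57
tool_pos: [0.5187, -0.2952, 0.1527]
orientation: [179.9, -0.0, -0.2]
wrist_force: [-0.7, 0.3, -1.0]
gripper_width: 0.0486
grasp_force: 42.0
```

Request:
{"fn": "play_rows", "kwargs": {
  "increments": [0.3, 0, 0, 0, 0, 0, 0, 0.3, 0, 0, 0, 0, 0, 0, 0.3, 0, 0, 0, 0, 0, 0]
}}

```text
time: 4.82
tool_pos: [0.5197, -0.2904, 0.1524]
orientation: [-180.0, 0.0, 0.1]
wrist_force: [1.0, 0.3, -1.6]
gripper_width: 0.049
grasp_force: 42.0
```

Request:
{"fn": "play_rows", "kwargs": {
  "increments": [0.3, 0.012, 0.03, 0.08, 0, 0, 0, 0.3, 0, 0, 0.1, 0, 0, 0, 0.3, 0, 0, 0.1, 0, 0, 0, 0.3, 0, 0, 0.06, 0, 0, 0, 0.3, 0, 0, 0.03, 0, 0, 0, 0.3, 0, 0, 0.02, 0, 0, 0, 0.3, 0, 0, 0.01, 0, 0, 0, 0.3, 0, 0, 0, 0, 0, 0]
}}

```text
time: 5.48
tool_pos: [0.5238, -0.3007, 0.0328]
orientation: [180.0, -0.0, 0.0]
wrist_force: [0.5, -0.2, -1.2]
gripper_width: 0.049
grasp_force: 42.1
```

Request:
{"fn": "play_rows", "kwargs": {
  "increments": [0.3, 0, 0, 0, 0, 0, 0, 0.3, 0, 0, 0, 0, 0, 0, 0.3, 0, 0, 0, 0, 0, 0, 0.3, 0, 0, 0, 0, 0, 0]
}}

```text
time: 5.82
tool_pos: [0.5235, -0.3012, 0.0331]
orientation: [180.0, -0.1, -0.0]
wrist_force: [0.1, 0.2, -1.5]
gripper_width: 0.0491
grasp_force: 42.1
```

```bash
python3 - <<'E'
from h import *
print(r.state()["tool_pos"]); save("wrist","pics/w2.png")
E
```

```text
[ 0.52354108 -0.30121306  0.0331242 ]
```

View pics/w2.png

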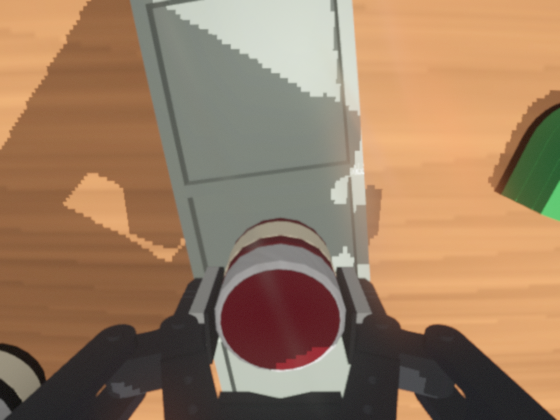

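The jar (280,315) is centred in the middle compartment. I'll ease it down until it touches.

Request:
{"fn": "play_rows", "kwargs": {
  "increments": [0.3, 0, 0, 0.01, 0, 0, 0, 0.3, 0, 0, 0.01, 0, 0, 0, 0.3, 0, 0, 0.007, 0, 0, 0, 0.3, 0, 0, 0, 0, 0, 0, 0.3, 0, 0, 0, 0, 0, 0]
}}

```text
time: 6.28
tool_pos: [0.5231, -0.3009, 0.0246]
orientation: [-180.0, 0.0, -0.0]
wrist_force: [-2.3, 0.9, 7.6]
gripper_width: 0.0492
grasp_force: 42.8
```

Request:
{"fn": "play_rows", "kwargs": {
  "increments": [0.8, 0, 0, 0, 0, 0, 0, 0.8, 0, 0, 0, 0, 0, 0, 0.8, 0, 0, 0, 0, 0, 0, 0.8, 0, 0, 0, 0, 0, 0, 1, 0, 0, -0.04, 0, 0, 0, 1, 0, 0, -0.1, 0, 0, 0, 1, 0, 0, -0.12, 0, 0, 0, 1, 0, 0, -0.12, 0, 0, 0]
}}

```text
time: 6.95
tool_pos: [0.5226, -0.3006, 0.1397]
orientation: [-180.0, 0.1, -0.0]
wrist_force: [0.9, 0.1, -0.1]
gripper_width: 0.0856
grasp_force: 0.0
```

Request:
{"fn": "play_rows", "kwargs": {
  "increments": [1, -0.02, -0.05, -0.05, 0, 0, 0, 1, -0.034, -0.13, 0, 0, 0, 0, 1, -0.034, -0.13, 0, 0, 0, 0, 1, -0.034, -0.13, 0, 0, 0, 0, 1, -0.034, -0.13, 0, 0, 0, 0, 1, -0.034, -0.13, 0, 0, 0, 0, 1, -0.034, -0.13, 0, 0, 0, 0, 1, -0.034, -0.13, 0, 0, 0, 0]
}}

```text
time: 7.62
tool_pos: [0.4451, -0.0114, 0.1542]
orientation: [-180.0, -0.1, -0.0]
wrist_force: [1.6, 1.0, 0.1]
gripper_width: 0.0855
grasp_force: 0.0
```

Request:
{"fn": "play_rows", "kwargs": {
  "increments": [1, -0.008, -0.045, 0, 0, 0, 0, 1, 0, 0, 0, 0, 0, 0, 1, 0, 0, 0, 0, 0, 0, 1, 0, 0, 0, 0, 0, 0]
}}

```text
time: 7.95
tool_pos: [0.444, 0.0, 0.1538]
orientation: [180.0, -0.1, 0.0]
wrist_force: [-0.1, -0.4, -0.7]
gripper_width: 0.0858
grasp_force: 0.0
```

Request:
{"fn": "play_rows", "kwargs": {
  "increments": [1, 0, -0.005, 0.08, 0, 0, 0, 1, 0, 0, 0.12, 0, 0, 0, 1, 0, 0, 0.12, 0, 0, 0, 1, 0, 0, 0.08, 0, 0, 0, 1, 0, 0, 0.04, 0, 0, 0, 1, 0, 0, 0, 0, 0, 0, 0.25, 0, 0, 0, 0, 0, 0, 0.25, 0, 0, 0, 0, 0, 0]
}}

```text
time: 8.62
tool_pos: [0.4444, 0.0013, 0.022]
orientation: [180.0, -0.1, -0.1]
wrist_force: [0.5, 0.3, 0.2]
gripper_width: 0.0641
grasp_force: 0.0
```

Request:
{"fn": "play_rows", "kwargs": {
  "increments": [0.25, 0, 0, 0, 0, 0, 0, 0.25, 0, 0, 0, 0, 0, 0, 0.25, 0, 0, 0, 0, 0, 0, 0.25, 0, 0, 0, 0, 0, 0, 0.25, 0, 0, 0, 0, 0, 0, 0.25, 0, 0, 0, 0, 0, 0]
}}

```text
time: 9.12
tool_pos: [0.4445, 0.0018, 0.0226]
orientation: [180.0, -0.1, 0.0]
wrist_force: [-0.6, -2.7, 4.6]
gripper_width: 0.0437
grasp_force: 40.0
```

Request:
{"fn": "play_rows", "kwargs": {
  "increments": [0.25, 0, 0, -0.04, 0, 0, 0, 0.25, 0, 0, -0.1, 0, 0, 0, 0.25, 0, 0, -0.12, 0, 0, 0, 0.25, 0, 0, -0.12, 0, 0, 0, 0.25, 0, 0, -0.06, 0, 0, 0, 0.25, 0, 0.03, 0, 0, 0, 0, 0.25, 0, 0.08, 0, 0, 0, 0, 0.25, 0, 0.12, 0, 0, 0, 0]
}}

```text
time: 9.78
tool_pos: [0.4435, -0.0666, 0.1538]
orientation: [-180.0, -0.1, 0.2]
wrist_force: [0.4, 0.1, -0.5]
gripper_width: 0.0432
grasp_force: 40.9
```

Request:
{"fn": "play_rows", "kwargs": {
  "increments": [0.25, 0, 0.13, 0, 0, 0, 0, 0.25, 0, 0.13, 0, 0, 0, 0, 0.25, -0.005, 0.13, 0, 0, 0, 0, 0.25, -0.01, 0.13, 0, 0, 0, 0, 0.25, 0, 0.13, 0, 0, 0, 0, 0.25, 0, 0.1, 0, 0, 0, 0, 0.25, 0, 0.05, 0, 0, 0, 0, 0.25, 0, 0, 0, 0, 0, 0]
}}

```text
time: 10.45
tool_pos: [0.4385, -0.3098, 0.1529]
orientation: [180.0, -0.0, -0.2]
wrist_force: [-0.9, -0.1, -0.6]
gripper_width: 0.043
grasp_force: 40.9
```

Request:
{"fn": "play_rows", "kwargs": {
  "increments": [0.25, 0, 0, 0, 0, 0, 0, 0.25, 0, 0, 0, 0, 0, 0, 0.25, 0, 0, 0, 0, 0, 0]
}}

```text
time: 10.7
tool_pos: [0.4387, -0.3054, 0.1531]
orientation: [-180.0, 0.0, 0.1]
wrist_force: [0.4, 0.1, -0.0]
gripper_width: 0.0428
grasp_force: 40.9
```

Request:
{"fn": "play_rows", "kwargs": {
  "increments": [0.25, 0.003, 0.017, 0.08, 0, 0, 0, 0.25, 0, 0, 0.1, 0, 0, 0, 0.25, 0, 0, 0.1, 0, 0, 0, 0.25, 0, 0, 0.06, 0, 0, 0, 0.25, 0, 0, 0.03, 0, 0, 0, 0.25, 0, 0, 0.02, 0, 0, 0, 0.25, 0, 0, 0.01, 0, 0, 0, 0.25, 0, 0, 0, 0, 0, 0]
}}

```text
time: 11.37
tool_pos: [0.4403, -0.3119, 0.0336]
orientation: [180.0, -0.0, 0.0]
wrist_force: [0.6, 0.4, -0.9]
gripper_width: 0.043
grasp_force: 40.9
```

Request:
{"fn": "play_rows", "kwargs": {
  "increments": [0.25, 0, 0, 0.007, 0, 0, 0, 0.25, 0, 0, 0.007, 0, 0, 0, 0.25, 0, 0, 0.004, 0, 0, 0, 0.25, 0, 0, 0, 0, 0, 0]
}}

```text
time: 11.7
tool_pos: [0.4399, -0.3121, 0.0281]
orientation: [180.0, -0.0, -0.0]
wrist_force: [-0.3, -0.1, -1.2]
gripper_width: 0.0436
grasp_force: 40.9
```

Request:
{"fn": "play_rows", "kwargs": {
  "increments": [0.25, 0, 0, 0.004, 0, 0, 0, 0.25, 0, 0, 0, 0, 0, 0, 0.25, 0, 0, 0, 0, 0, 0]
}}

```text
time: 11.95
tool_pos: [0.44, -0.3122, 0.0276]
orientation: [180.0, -0.0, -0.0]
wrist_force: [-2.3, 1.6, 9.4]
gripper_width: 0.043
grasp_force: 41.8
```

Request:
{"fn": "play_rows", "kwargs": {
  "increments": [0.8, 0, 0, 0, 0, 0, 0, 0.8, 0, 0, 0, 0, 0, 0, 0.8, 0, 0, 0, 0, 0, 0, 0.8, 0, 0, 0, 0, 0, 0, 1, 0, 0, -0.04, 0, 0, 0, 1, 0, 0, -0.1, 0, 0, 0, 1, 0, 0, -0.12, 0, 0, 0, 1, 0, 0, -0.12, 0, 0, 0]
}}

```text
time: 12.62
tool_pos: [0.4392, -0.3116, 0.1422]
orientation: [-179.9, 0.1, 0.0]
wrist_force: [0.9, -1.7, -0.8]
gripper_width: 0.0856
grasp_force: 0.0
```

Request:
{"fn": "play_rows", "kwargs": {
  "increments": [1, 0, 0, -0.1, 0, 0, 0, 1, 0.04, -0.072, -0.1, 0, 0, 0, 1, 0.07, -0.12, 0, 0, 0, 0, 1, 0.07, -0.12, 0, 0, 0, 0, 1, 0.07, -0.12, 0, 0, 0, 0, 1, 0.07, -0.12, 0, 0, 0, 0, 1, 0.06, -0.11, 0, 0, 0, 0, 1, 0, 0, 0, 0, 0, -0.06]
}}

```text
time: 13.28
tool_pos: [0.5566, -0.1083, 0.2018]
orientation: [-179.9, -0.2, 5.4]
wrist_force: [-0.1, -1.0, 0.6]
gripper_width: 0.0852
grasp_force: 0.0
```

Request:
{"fn": "play_rows", "kwargs": {
  "increments": [1, 0, 0, 0, 0, 0, -0.07, 1, 0, 0, 0, 0, 0, -0.07, 1, 0, 0, 0, 0, 0, -0.07, 1, 0, 0, 0, 0, 0, -0.052, 1, 0, 0, 0, 0, 0, 0, 1, 0, 0, 0, 0, 0, 0]
}}

```text
time: 13.78
tool_pos: [0.5537, -0.1134, 0.2013]
orientation: [180.0, -0.0, 28.8]
wrist_force: [-0.2, -0.6, -0.4]
gripper_width: 0.0854
grasp_force: 0.0
```

```bash
python3 - <<'E'
from h import *
import pickle
s=r.state(); print(s["tool_pos"],s["orientation"])
w=save("wrist","pics/w3.png"); pickle.dump((w,s["tool_pos"],s["orientation"]),open("w3.pkl","wb"))
E
```

```text
[ 0.5537485  -0.11344172  0.20131976] [ 1.79983771e+02 -1.92135476e-02  2.88244460e+01]
```

View pics/w3.png

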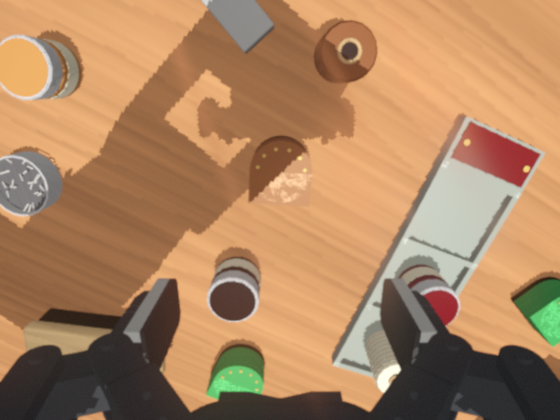

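The heel (281,175) is centred between the fingers and squared to them, and the burgundy jar and white spool stand in their compartments. I'll descend onto the heel.

Request:
{"fn": "play_rows", "kwargs": {
  "increments": [1, 0, 0, 0.08, 0, 0, 0, 1, 0, 0, 0.12, 0, 0, 0, 1, 0, 0, 0.12, 0, 0, 0, 1, 0, 0, 0.12, 0, 0, 0, 1, 0, 0, 0.1, 0, 0, 0, 1, 0, 0, 0.06, 0, 0, 0, 1, 0, 0, 0.036, 0, 0, 0, 1, 0, 0, 0, 0, 0, 0]
}}

```text
time: 14.5
tool_pos: [0.5524, -0.1132, 0.008]
orientation: [-179.9, 0.2, 28.9]
wrist_force: [-1.3, 1.1, -0.2]
gripper_width: 0.0854
grasp_force: 0.0
```

Request:
{"fn": "play_rows", "kwargs": {
  "increments": [1, 0, 0, 0, 0, 0, 0, 0.35, 0, 0, 0, 0, 0, 0, 0.35, 0, 0, 0, 0, 0, 0, 0.35, 0, 0, 0, 0, 0, 0, 0.35, 0, 0, 0, 0, 0, 0, 0.35, 0, 0, 0, 0, 0, 0, 0.35, 0, 0, 0, 0, 0, 0, 0.35, 0, 0, 0, 0, 0, 0]
}}

```text
time: 15.17
tool_pos: [0.555, -0.1137, 0.0117]
orientation: [179.9, -0.1, 29.0]
wrist_force: [-1.5, -1.4, 8.2]
gripper_width: 0.0561
grasp_force: 41.1
```

Request:
{"fn": "play_rows", "kwargs": {
  "increments": [0.35, 0, 0, -0.04, 0, 0, 0, 0.35, 0, 0, -0.1, 0, 0, 0, 0.35, 0, 0, -0.12, 0, 0, 0, 0.35, 0, 0, -0.12, 0, 0, 0, 0.35, 0, 0, -0.06, 0, 0, 0.04, 0.35, 0, 0, 0, 0, 0, 0.07, 0.35, 0, 0, 0, 0, 0, 0.07, 0.35, 0, 0, 0, 0, 0, 0.06]
}}

```text
time: 15.83
tool_pos: [0.5542, -0.1135, 0.144]
orientation: [180.0, -0.1, 7.0]
wrist_force: [-0.2, 1.0, -0.2]
gripper_width: 0.0557
grasp_force: 42.8
```

Request:
{"fn": "play_rows", "kwargs": {
  "increments": [0.35, 0, 0.05, 0, 0, 0, 0, 0.35, 0.01, 0.1, 0, 0, 0, 0, 0.35, 0.015, 0.13, 0, 0, 0, 0, 0.35, 0.015, 0.13, 0, 0, 0, 0, 0.35, 0.015, 0.12, 0, 0, 0, 0, 0.35, 0.008, 0.07, 0, 0, 0, 0, 0.35, 0, 0, 0, 0, 0, 0, 0.35, 0, 0, 0, 0, 0, 0]
}}

```text
time: 16.5
tool_pos: [0.5954, -0.2913, 0.1423]
orientation: [180.0, -0.0, 7.4]
wrist_force: [-0.7, 0.2, -1.8]
gripper_width: 0.0558
grasp_force: 42.8
```

Request:
{"fn": "play_rows", "kwargs": {
  "increments": [0.35, 0, 0, 0, 0, 0, 0, 0.35, 0, 0, 0, 0, 0, 0, 0.35, 0, 0, 0, 0, 0, 0]
}}

```text
time: 16.75
tool_pos: [0.5955, -0.2885, 0.1422]
orientation: [-180.0, 0.0, 7.5]
wrist_force: [0.5, -0.2, -1.0]
gripper_width: 0.0557
grasp_force: 42.8
```

Request:
{"fn": "play_rows", "kwargs": {
  "increments": [0.35, 0.005, 0.006, 0.08, 0, 0, 0, 0.35, 0, 0, 0.1, 0, 0, 0, 0.35, 0, 0, 0.09, 0, 0, 0, 0.35, 0, 0, 0.05, 0, 0, 0, 0.35, 0, 0, 0.025, 0, 0, 0, 0.35, 0, 0, 0.015, 0, 0, 0, 0.35, 0, 0, 0, 0, 0, 0, 0.35, 0, 0, 0, 0, 0, 0]
}}

```text
time: 17.42
tool_pos: [0.5981, -0.2912, 0.0349]
orientation: [180.0, -0.1, 7.4]
wrist_force: [-0.6, 0.1, -0.4]
gripper_width: 0.056
grasp_force: 42.8
```

```bash
python3 - <<'E'
from h import *
print(r.state()["tool_pos"]); save("wrist","pics/w4.png")
E
```

```text
[ 0.59805534 -0.2911672   0.03489201]
```

View pics/w4.png

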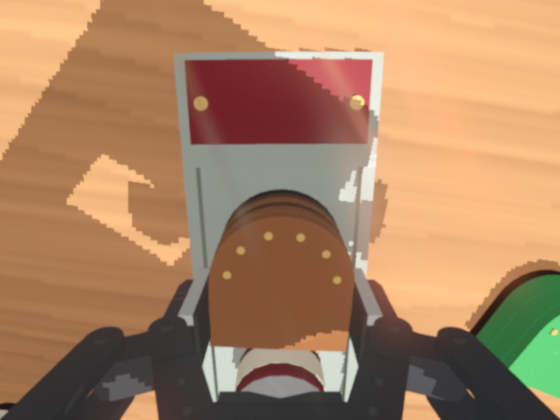

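The heel (281,275) is aligned with the burgundy tray's far compartment. I'll lower it gently.

Request:
{"fn": "play_rows", "kwargs": {
  "increments": [0.35, 0, 0, 0.02, 0, 0, 0, 0.35, 0, 0, 0.015, 0, 0, 0, 0.35, 0, 0, 0.01, 0, 0, 0, 0.35, 0, 0, 0.007, 0, 0, 0, 0.35, 0, 0, 0.005, 0, 0, 0, 0.35, 0, 0, 0, 0, 0, 0, 0.35, 0, 0, 0, 0, 0, 0]
}}

```text
time: 18.05
tool_pos: [0.5973, -0.2912, 0.0168]
orientation: [-180.0, 0.0, 7.4]
wrist_force: [-0.5, -0.3, 0.6]
gripper_width: 0.0563
grasp_force: 43.0
```

Request:
{"fn": "play_rows", "kwargs": {
  "increments": [0.35, 0, 0, 0.004, 0, 0, 0, 0.35, 0, 0, 0, 0, 0, 0, 0.35, 0, 0, 0, 0, 0, 0]
}}

```text
time: 18.3
tool_pos: [0.5974, -0.2912, 0.0168]
orientation: [180.0, 0.0, 7.4]
wrist_force: [-4.5, 1.5, 11.5]
gripper_width: 0.0556
grasp_force: 44.0
```

Request:
{"fn": "play_rows", "kwargs": {
  "increments": [0.85, 0, 0, 0, 0, 0, 0, 0.85, 0, 0, 0, 0, 0, 0, 0.85, 0, 0, 0, 0, 0, 0, 0.85, 0, 0, 0, 0, 0, 0, 1, 0, 0, -0.04, 0, 0, 0, 1, 0, 0, -0.1, 0, 0, 0, 1, 0, 0, -0.12, 0, 0, 0, 1, 0, 0, -0.12, 0, 0, 0]
}}

```text
time: 18.97
tool_pos: [0.5968, -0.2909, 0.1309]
orientation: [-180.0, 0.1, 7.4]
wrist_force: [0.6, 0.2, -0.8]
gripper_width: 0.0854
grasp_force: 0.0
```

Request:
{"fn": "play_rows", "kwargs": {
  "increments": [1, 0, 0, -0.07, 0, 0, 0.041, 1, 0, 0, 0, 0, 0, 0.041, 1, 0.03, -0.06, 0, 0, 0, 0, 1, 0.05, -0.12, 0, 0, 0, 0, 1, 0.05, -0.12, 0, 0, 0, 0, 1, 0.05, -0.12, 0, 0, 0, 0, 1, 0.05, -0.12, 0, 0, 0, 0, 1, 0.029, -0.077, 0, 0, 0, 0]
}}

```text
time: 19.63
tool_pos: [0.6763, -0.1027, 0.1516]
orientation: [-180.0, -0.1, 0.1]
wrist_force: [-0.3, -0.5, -0.1]
gripper_width: 0.085
grasp_force: 0.0
```

Request:
{"fn": "play_rows", "kwargs": {
  "increments": [1, 0, 0, 0, 0, 0, 0, 1, 0, 0, 0, 0, 0, 0, 1, 0, 0, 0, 0, 0, 0, 1, 0, 0, 0, 0, 0, 0]
}}

```text
time: 19.97
tool_pos: [0.6747, -0.1072, 0.1509]
orientation: [180.0, 0.0, -0.1]
wrist_force: [-0.6, 0.6, 1.1]
gripper_width: 0.0854
grasp_force: 0.0
```

Down to 0.022 and grip the brown spool.

Request:
{"fn": "play_rows", "kwargs": {
  "increments": [1, 0.001, -0.004, 0.08, 0, 0, 0, 1, 0, 0, 0.12, 0, 0, 0, 1, 0, 0, 0.11, 0, 0, 0, 1, 0, 0, 0.08, 0, 0, 0, 1, 0, 0, 0.04, 0, 0, 0, 1, 0, 0, 0, 0, 0, 0, 0.25, 0, 0, 0, 0, 0, 0, 0.25, 0, 0, 0, 0, 0, 0]
}}

```text
time: 20.63
tool_pos: [0.6766, -0.1055, 0.0234]
orientation: [180.0, -0.1, -0.0]
wrist_force: [0.8, 0.2, 0.4]
gripper_width: 0.0642
grasp_force: 0.0
```

Request:
{"fn": "play_rows", "kwargs": {
  "increments": [0.25, 0, 0, 0, 0, 0, 0, 0.25, 0, 0, 0, 0, 0, 0, 0.25, 0, 0, 0, 0, 0, 0, 0.25, 0, 0, 0, 0, 0, 0, 0.25, 0, 0, 0, 0, 0, 0, 0.25, 0, 0, 0, 0, 0, 0]
}}

```text
time: 21.13
tool_pos: [0.6767, -0.1052, 0.0237]
orientation: [180.0, -0.2, 0.0]
wrist_force: [-0.8, -0.7, 6.9]
gripper_width: 0.0432
grasp_force: 40.3
```

Request:
{"fn": "play_rows", "kwargs": {
  "increments": [0.25, 0, 0, -0.04, 0, 0, 0, 0.25, 0, 0, -0.1, 0, 0, 0, 0.25, 0, 0, -0.12, 0, 0, 0, 0.25, 0, 0, -0.12, 0, 0, 0, 0.25, 0, 0, -0.06, 0, 0, 0, 0.25, -0.02, -0.03, 0, 0, 0, 0, 0.25, -0.03, -0.08, 0, 0, 0, 0, 0.25, -0.03, -0.12, 0, 0, 0, 0]
}}

```text
time: 21.8
tool_pos: [0.6508, -0.037, 0.1544]
orientation: [180.0, -0.1, -0.2]
wrist_force: [0.5, 1.1, -0.8]
gripper_width: 0.0429
grasp_force: 40.9
```

Request:
{"fn": "play_rows", "kwargs": {
  "increments": [0.25, -0.03, -0.13, 0, 0, 0, 0, 0.25, -0.03, -0.13, 0, 0, 0, 0, 0.25, -0.03, -0.13, 0, 0, 0, 0, 0.25, -0.03, -0.13, 0, 0, 0, 0, 0.25, -0.03, -0.13, 0, 0, 0, 0, 0.25, -0.03, -0.13, 0, 0, 0, 0, 0.25, -0.02, -0.13, 0, 0, 0, 0, 0.25, -0.01, -0.13, 0, 0, 0, 0]
}}

```text
time: 22.47
tool_pos: [0.5863, 0.278, 0.1536]
orientation: [180.0, 0.1, 0.0]
wrist_force: [0.6, -0.1, -0.7]
gripper_width: 0.0432
grasp_force: 40.9
```

Request:
{"fn": "play_rows", "kwargs": {
  "increments": [0.25, 0, -0.06, 0, 0, 0, 0, 0.25, 0, -0.03, 0, 0, 0, 0, 0.25, 0, 0, 0, 0, 0, 0, 0.25, 0, 0, 0, 0, 0, 0, 0.25, 0, 0, 0, 0, 0, 0]
}}

```text
time: 22.88
tool_pos: [0.5884, 0.3014, 0.1534]
orientation: [180.0, 0.0, -0.1]
wrist_force: [0.4, -0.7, -1.4]
gripper_width: 0.0428
grasp_force: 40.9
```

Request:
{"fn": "play_rows", "kwargs": {
  "increments": [0.25, 0.005, -0.005, 0.08, 0, 0, 0, 0.25, 0, 0, 0.1, 0, 0, 0, 0.25, 0, 0, 0.1, 0, 0, 0, 0.25, 0, 0, 0.06, 0, 0, 0, 0.25, 0, 0, 0.03, 0, 0, 0, 0.25, 0, 0, 0.02, 0, 0, 0, 0.25, 0, 0, 0, 0, 0, 0, 0.25, 0, 0, 0, 0, 0, 0]
}}

```text
time: 23.55
tool_pos: [0.5907, 0.3044, 0.0375]
orientation: [-180.0, -0.1, -0.0]
wrist_force: [-0.3, 0.6, -0.6]
gripper_width: 0.0429
grasp_force: 40.9
```

```bash
python3 - <<'E'
from h import *
print(r.state()["tool_pos"]); save("wrist","pics/w5.png")
E
```

```text
[0.59069485 0.30436199 0.03753984]
```

View pics/w5.png

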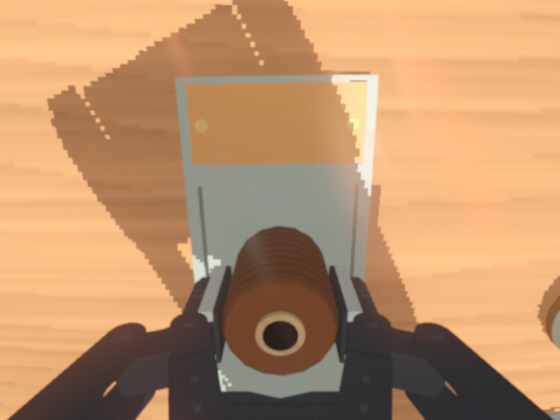

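The brown spool (280,325) is centred in the tan tray's far compartment. I'll lower it; contact is expected near z = 0.0287.

Request:
{"fn": "play_rows", "kwargs": {
  "increments": [0.25, 0, 0, 0.012, 0, 0, 0, 0.25, 0, 0, 0.01, 0, 0, 0, 0.25, 0, 0, 0.007, 0, 0, 0, 0.25, 0, 0, 0.005, 0, 0, 0, 0.25, 0, 0, 0, 0, 0, 0, 0.25, 0, 0, 0, 0, 0, 0]
}}

```text
time: 24.1
tool_pos: [0.5902, 0.3049, 0.0287]
orientation: [-180.0, -0.0, 0.0]
wrist_force: [-6.2, -3.0, 19.4]
gripper_width: 0.043
grasp_force: 42.7
```

Request:
{"fn": "play_rows", "kwargs": {
  "increments": [0.8, 0, 0, 0, 0, 0, 0, 0.8, 0, 0, 0, 0, 0, 0, 0.8, 0, 0, 0, 0, 0, 0, 0.8, 0, 0, 0, 0, 0, 0, 1, 0, 0, -0.04, 0, 0, 0, 1, 0, 0, -0.1, 0, 0, 0, 1, 0, 0, -0.12, 0, 0, 0, 1, 0, 0, -0.12, 0, 0, 0]
}}

```text
time: 24.77
tool_pos: [0.5893, 0.3044, 0.1416]
orientation: [180.0, 0.1, 0.0]
wrist_force: [1.7, 0.2, 0.7]
gripper_width: 0.0854
grasp_force: 0.0
```

Request:
{"fn": "play_rows", "kwargs": {
  "increments": [1, 0, 0, -0.06, 0, 0, 0, 1, -0.02, 0.06, 0, 0, 0, 0, 1, -0.03, 0.12, 0, 0, 0, 0, 1, -0.03, 0.12, 0, 0, 0, 0, 1, -0.03, 0.12, 0, 0, 0, 0, 1, -0.03, 0.12, 0, 0, 0, 0, 1, -0.014, 0.098, 0, 0, 0, 0, 1, 0, 0, 0, 0, 0, 0]
}}

```text
time: 25.43
tool_pos: [0.5422, 0.1089, 0.159]
orientation: [179.9, 0.1, -0.1]
wrist_force: [0.3, -0.2, -0.1]
gripper_width: 0.0853
grasp_force: 0.0
```

Request:
{"fn": "play_rows", "kwargs": {
  "increments": [1, 0, 0, 0, 0, 0, 0, 1, 0, 0, 0, 0, 0, 0, 1, 0, 0, 0, 0, 0, 0]
}}

```text
time: 25.68
tool_pos: [0.5442, 0.1141, 0.1588]
orientation: [-180.0, -0.0, 0.0]
wrist_force: [-0.3, -0.1, -0.4]
gripper_width: 0.0851
grasp_force: 0.0
```

Request:
{"fn": "play_rows", "kwargs": {
  "increments": [1, 0, 0, 0.08, 0, 0, 0, 1, 0, 0, 0.12, 0, 0, 0, 1, 0, 0, 0.12, 0, 0, 0, 1, 0, 0, 0.09, 0, 0, 0, 1, 0, 0, 0.056, 0, 0, 0, 1, 0, 0, 0, 0, 0, 0, 0.3, 0, 0, 0, 0, 0, 0, 0.3, 0, 0, 0, 0, 0, 0]
}}

```text
time: 26.35
tool_pos: [0.5446, 0.1141, 0.0195]
orientation: [-180.0, -0.1, 0.0]
wrist_force: [0.0, -0.7, 0.1]
gripper_width: 0.0637
grasp_force: 0.0
```

Request:
{"fn": "play_rows", "kwargs": {
  "increments": [0.3, 0, 0, 0, 0, 0, 0, 0.3, 0, 0, 0, 0, 0, 0, 0.3, 0, 0, 0, 0, 0, 0, 0.3, 0, 0, 0, 0, 0, 0, 0.3, 0, 0, 0, 0, 0, 0, 0.3, 0, 0, 0, 0, 0, 0]
}}

```text
time: 26.85
tool_pos: [0.545, 0.1138, 0.0204]
orientation: [-179.9, -0.2, -0.0]
wrist_force: [-1.0, 2.0, 6.4]
gripper_width: 0.0489
grasp_force: 41.6
```

Request:
{"fn": "play_rows", "kwargs": {
  "increments": [0.3, 0, 0, -0.04, 0, 0, 0, 0.3, 0, 0, -0.1, 0, 0, 0, 0.3, 0, 0, -0.12, 0, 0, 0, 0.3, 0, 0, -0.12, 0, 0, 0, 0.3, 0, 0, -0.06, 0, 0, 0, 0.3, -0.01, -0.03, 0, 0, 0, 0, 0.3, -0.02, -0.08, 0, 0, 0, 0, 0.3, -0.025, -0.12, 0, 0, 0, 0]
}}

```text
time: 27.52
tool_pos: [0.527, 0.1813, 0.1514]
orientation: [180.0, -0.1, -0.2]
wrist_force: [0.6, 0.7, -1.1]
gripper_width: 0.0488
grasp_force: 41.8
```

Request:
{"fn": "play_rows", "kwargs": {
  "increments": [0.3, -0.025, -0.13, 0, 0, 0, 0, 0.3, -0.025, -0.13, 0, 0, 0, 0, 0.3, -0.025, -0.1, 0, 0, 0, 0, 0.3, 0, -0.038, 0, 0, 0, 0, 0.3, 0, 0, 0, 0, 0, 0, 0.3, 0, 0, 0, 0, 0, 0, 0.3, 0, 0, 0, 0, 0, 0, 0.3, 0, 0, 0, 0, 0, 0]
}}

```text
time: 28.18
tool_pos: [0.5047, 0.3003, 0.1504]
orientation: [180.0, 0.0, -0.1]
wrist_force: [0.1, -0.5, -0.7]
gripper_width: 0.0488
grasp_force: 41.8
```

Contact is expected near 0.0255, so I'll go down to 0.032 first and then creep.

Request:
{"fn": "play_rows", "kwargs": {
  "increments": [0.3, 0.004, -0.006, 0.08, 0, 0, 0, 0.3, 0, 0, 0.1, 0, 0, 0, 0.3, 0, 0, 0.1, 0, 0, 0, 0.3, 0, 0, 0.06, 0, 0, 0, 0.3, 0, 0, 0.03, 0, 0, 0, 0.3, 0, 0, 0.02, 0, 0, 0, 0.3, 0, 0, 0, 0, 0, 0, 0.3, 0, 0, 0, 0, 0, 0]
}}

```text
time: 28.85
tool_pos: [0.5066, 0.3034, 0.0344]
orientation: [-180.0, -0.1, -0.0]
wrist_force: [-0.2, 0.6, -0.3]
gripper_width: 0.0489
grasp_force: 41.8
```

Request:
{"fn": "play_rows", "kwargs": {
  "increments": [0.3, 0, 0, 0.01, 0, 0, 0, 0.3, 0, 0, 0.008, 0, 0, 0, 0.3, 0, 0, 0.004, 0, 0, 0, 0.3, 0, 0, 0, 0, 0, 0, 0.3, 0, 0, 0, 0, 0, 0]
}}

```text
time: 29.27
tool_pos: [0.5059, 0.3035, 0.0272]
orientation: [-180.0, -0.0, 0.0]
wrist_force: [0.2, -0.6, -0.9]
gripper_width: 0.0489
grasp_force: 41.8
```

Request:
{"fn": "play_rows", "kwargs": {
  "increments": [0.3, 0, 0, 0.004, 0, 0, 0, 0.3, 0, 0, 0.004, 0, 0, 0, 0.3, 0, 0, 0, 0, 0, 0, 0.3, 0, 0, 0, 0, 0, 0]
}}

```text
time: 29.6
tool_pos: [0.506, 0.3036, 0.0254]
orientation: [-180.0, -0.0, 0.0]
wrist_force: [-3.2, -1.7, 8.2]
gripper_width: 0.0488
grasp_force: 42.7
```

It has touched down. I'll release, lift and back away.

Request:
{"fn": "play_rows", "kwargs": {
  "increments": [0.8, 0, 0, 0, 0, 0, 0, 0.8, 0, 0, 0, 0, 0, 0, 0.8, 0, 0, 0, 0, 0, 0, 0.8, 0, 0, 0, 0, 0, 0, 1, 0, 0, -0.04, 0, 0, 0, 1, 0, 0, -0.1, 0, 0, 0, 1, 0, 0, -0.12, 0, 0, 0, 1, 0, 0, -0.12, 0, 0, 0]
}}

```text
time: 30.27
tool_pos: [0.5053, 0.3031, 0.1401]
orientation: [180.0, 0.1, -0.0]
wrist_force: [1.0, 1.2, -0.0]
gripper_width: 0.0854
grasp_force: 0.0
```

Request:
{"fn": "play_rows", "kwargs": {
  "increments": [1, -0.08, 0.02, -0.12, 0, 0, 0, 1, -0.08, 0.02, -0.1, 0, 0, 0, 1, -0.08, 0.02, -0.05, 0, 0, 0, 1, -0.08, 0.02, 0, 0, 0, 0, 1, -0.08, 0, 0, 0, 0, 0, 1, 0, 0, 0, 0, 0, 0, 1, 0, 0, 0, 0, 0, 0, 1, 0, 0, 0, 0, 0, 0]
}}

```text
time: 30.93
tool_pos: [0.3877, 0.2801, 0.2187]
orientation: [-180.0, -0.1, 0.0]
wrist_force: [0.4, 0.9, -0.1]
gripper_width: 0.0854
grasp_force: 0.0
```

```bash
python3 - <<'E'
from h import *
c=optics.camera("top"); d=optics.camera("scene")
a=cv2.resize(c["image"][110:260,110:400,::-1],(800,414),interpolation=cv2.INTER_CUBIC); cv2.imwrite("pics/topE.png",a)
cv2.imwrite("pics/sceneE.png",cv2.resize(d["image"][130:400,100:460,::-1],(800,600)))
E
```

```text
(no output)
```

View pics/topE.png

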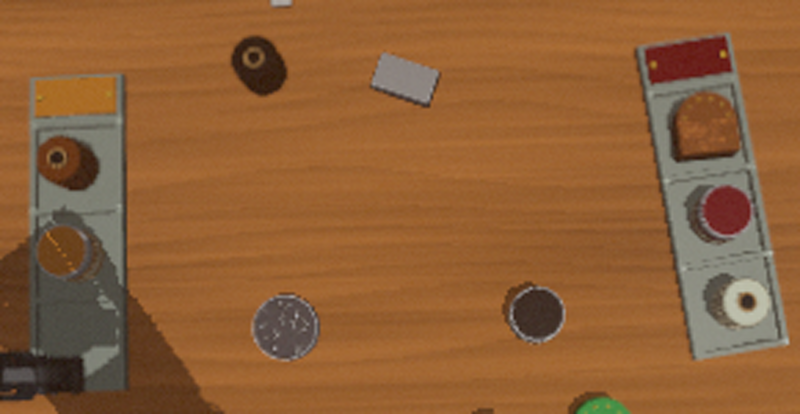

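View pics/sceneE.png

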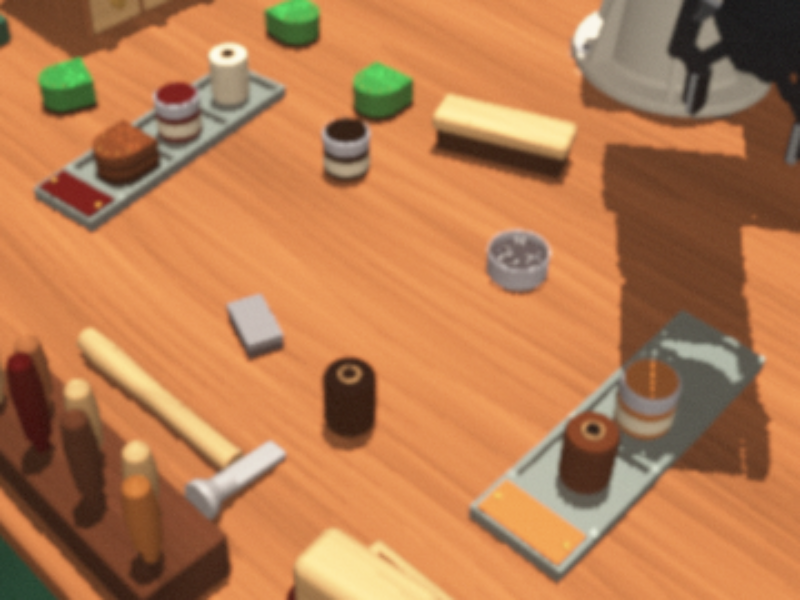

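All five items stand in their own compartments: heel (705,125), burgundy jar (725,210) and white spool (745,302) in the burgundy tray, brown spool (60,160) and tan jar (63,250) in the tan tray. The black jar and black spool haven't moved.

```bash
python3 -c "
from h import *
print(workorder.hand_in())"
```

```text
the job is handed in; nothing more can be done
None
```

Both kits are made up and the job is handed in; the last pictures show each item upright in its own compartment and both black items where they began, but the hand-in returned no verdict.

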